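Clamp a deep-well plate on the bench shaker

ROBOT

A 6-joint arm with a two-finger parallel gripper is mounted at the origin on a cart in front of the work surface, level with it; the furniture and walls round the work are solid. World frame = base frame: x ahead of the robot, y to its left, z up, the work surface at z = 0. Lengths are in m, angles in degrees, forces in N, time in s.
With the tool pointing down it reaches from about 0.4 to 0.825 m from the base axis. Payload 7 kg.
Tool frame: the origin (TCP) lies at the very end of the fingers, on their centre line; the grasp point (between the pads) lies 19 mm behind it; x points along the fingers, y is the direction in which the jaws open and shut, and the axes are right-handed (so a half turn about x gives the same grasp; the last joint's range is limited). The gripper opens to 88 mm and grips with 3 to 60 N. Pads are 19 mm wide; open, the fingers measure 130 mm over their backs; the gripper's body (78 mm by 193 mm) begins 47 mm behind the grasp point.
Start: joints at [85.835, 20.546, 0.682, 0, -70.136, -16.507], TCP at [0.238, 0.632, 0.227] pointing down, gripper open.
Joint ranges: [-176.03, 176.03], [-82.01, 121.73], [-58.28, 71.71], [-173.87, 95.51], [-174.79, -0.11], [-173.66, 173.66]. Speed limits (degrees/s): [136.94, 136.94, 172.46, 180, 180, 180].

INTERFACE

Orientations are given as [roll, pitch, yaw] about the fixed x, y, z axes, in that order (R = Rz(yaw) Ry(pitch) Rx(roll)).
In Python, from plant import * gives the robot as it stands. The module is installed in compiled form; this text tells all that it offers.
- The arm moves only by the shell command python3 -m creep 'ROWS' [FORCE]. ROWS is a JSON object of lists of equal length, an entry for each row: "jaw": the closure, from -1 (fully open) to 1 (shut); "translation": the shift along the tool's x, y, z in m, a list of three; "roll": the turn about the tool's x in rad. A call has exactly 10 rows; each row shifts and turns the commanded pose from where the row before left it, along the tool's axes as they then stand; what a row does not reach is not made up. A row lasts 1/10 s, in which the tool goes at most 50 mm and 8.59 degrees, less where a joint would pass 70% of its speed; a pose out of reach is approached as far as the arm can. A call with a gripper value outside its range is refused whole. The fingers move at their own pace and stop on an object; FORCE is the grip in N (left out, the last holds). Time passes only in rows, so rows that do not move let the fingers close, or fill a call up. It gives the time, the measured TCP pose, the force and the opening at its end, in the units of the state.
- get_state(): the state, without advancing time (a new reading comes with each control period).
- capture(name): name is "scene" or "top"; returns a dict with "image" (480x640x3 uint8, red, green, blue), "fovy" (degrees; the focal length in pixels is half the picture's height over the tangent of half this angle, whatever the lens; pixels are square), "cx", "cy" (the principal point, pixels), "D" ([k1, k2, p1, p2, k3] as OpenCV has them; the pictures are not rectified), "pose" (4x4, takes a point from camera to world coordinates). Camera axes: x right, y up, looking along -z (the intrinsics and any distortion apply to the point x, -y, -z); pixel columns grow to the right and rows downward; lengths in m; the calibration is good to about 2 mm. A picture is of the moment at which its call begins. There is no depth.
- close_job(): hands the job in, once; it reports no verdict.
The state is a dict: "time_s": time; "joints": joint angles; "qd": joint speeds; "joint_torque": joint torques, N m; "tcp_pos": TCP position; "eef_rot": TCP orientation; "contact_force": force on the tool from outside, world axes, zero at the start; "moment": the same for the moment, N m; "gripper_width": finger opening in m.
Only numpy, scipy, OpenCV 4.12 (cv2) and the standard library are available. Lean on these libraries where they do the work, as an engineer would, in place of code of your own. Each camera call takes 0.05 s, during which the arm holds its last target.

TASK

Get the deep-well plate ready for shaking by pushing only. With the fingertips slide the plate back on the shaker's platform until its long rear side lies flat against the rear stop bar; then push the clamp jaw along its slots to the left, so that its hooked corner goes round the front of the plate and the plate ends up held snugly between the jaw and the left stop bar, still flat against the rear bar. Do not lift or tip the plate, and leave all the other things on the bench where they are.

Things in the scene. Friction and masses are not known exactly. Their poses are not given: they have to be found in the camera images.
- shaker: Low bench shaker, white housing, fixed to the bench. Origin under its centre on the bench top; x from its front (two black knobs) to its rear, y to its left, z up. Bare dark metal platform 230 mm (x) by 280 mm (y), top 70 mm above the bench, open at front and right. A plate in the corner of both stop bars has its centre at x = 52 mm, y = 56 mm in this frame
- rear_stop (a point): Foot of the middle of the face of the fixed rear stop bar, at platform height (shaker x = 95 mm, y = 30 mm). Aluminium bar 200 mm long along the shaker's y, 16 mm high; its face towards the plate looks to the front (-x). Axes as the shaker's
- left_stop (a point): Foot of the middle of the face of the fixed left stop bar, at platform height (shaker x = 52 mm, y = 120 mm). Aluminium bar 75 mm long along the shaker's x, 16 mm high; its face towards the plate looks to the right (-y). Axes as the shaker's
- plate_mid (a point): Centre (half-way up) of the loose deep-well plate: white block, ribbed sides, light grey dimpled sealing mat on top; 85.5 mm (its x) by 127.8 mm (its y) by 44 mm high, 0.18 to 0.35 kg, friction about 0.6. It stands on the platform in front and to the right of the corner, up to 0.25 rad askew. Its +x long side goes against the rear bar
- clamp_jaw (a joint): Travel (m) of the bright aluminium L-shaped jaw at the right of the platform. It slides in two slots to the left (shaker +y) on stiff friction shoes (5 N), so it stays where it is left. 0 fully open (0 to 0.01 at the start), 0.090 closed on a plate that lies against the left bar, 0.100 end of slots. Rubber-faced inner face at shaker y = -98 mm + travel, from shaker x = -1 to 65 mm; 25 mm high
- jaw_hook (a point): Hooked front corner of the jaw, on the rear side of the hook, 12 mm to the left of the jaw's inner face, half-way up. The hook with its flared tip reaches 22 mm left of the inner face and passes 2.5 mm in front of a plate that lies against the rear bar (hook's rear side at shaker x = 7 mm). Moves with the jaw
- thumb_plate (a point): Middle of the outer (right-hand) face of the jaw's upright thumb plate: the face to push to the left. It is 50 mm long (along shaker x), its top 45 mm above the platform; this point is 25 mm above the platform at shaker x = 35 mm and moves with the jaw. To its right 22 mm of bare platform are free when the jaw is open, then only the lower bench
- amber_bottle: Bystander: small orange bottle with red cap, 36 mm across, 75 mm high, upright on the bench at the left of the shaker. Origin under its centre
- marker_pen: Bystander: marker pen, 135 x 17 mm, lying on the bench at the left of the shaker. Origin under its centre
- slide_mailer: Bystander: flat-sided slide box 85 x 30 x 34 mm high on the bench at the right of the shaker. Origin under its centre
- tips: Bystander: tip box with clear lid, 66 x 118 x 74 mm, on the bench at the front right. Origin under its centre
- cryo_box: Bystander: square freezer box 68 x 68 x 50 mm on the bench at the far right. Origin under its centre
- tube_a: Bystander: screw-cap tube, 34 mm across, 117 mm high, standing at the back left. Origin under its centre

How it is judged:
By the outcome, as a careful person would: the job done as asked, in the order asked, and still so for the second after the job is handed in, with the robot touching nothing.
It also fails if it takes over 48 s, if anything falls off the work surface, if the arm or the gripper's body presses on something with over 40 N, if the wrist force passes 120 N, or if a joint passes its speed limit or range.

## Working session

There is one attempt and no reset: what is moved stays moved. The work goes in short steps, Python scripts to look and compute and a shell command to move; the robot and the scene stay as the last step left them, time stands still between calls to the robot, and variables do not carry over. Pictures are saved under pics/ and viewed, and the job is handed in when it is done.

```bash
mkdir -p pics; ls
python3 - <<'E'
from plant import *
import cv2,numpy as np
print(get_state())
for n in("scene","top"):
    c=capture(n); cv2.imwrite(f"pics/{n}0.png",c["image"][:,:,::-1]); print(n,c["fovy"],c["cx"],c["cy"],c["D"],np.round(c["pose"],4).tolist())
E
```

```text
pics
{'time_s': 0.0, 'joints': array([ 8.58351472e+01,  2.05894916e+01,  6.34547922e-01, -1.98954175e-02,
       -7.01367097e+01, -1.65060608e+01]), 'qd': array([-0.06187525, -0.05558283,  0.02345307,  0.04799085, -0.01161753,
       -0.03236112]), 'joint_torque': array([ 9.36799697e-04, -5.82712841e+01,  2.93050790e+01,  6.99706122e+00,
        7.13090019e-03, -1.48838835e-04]), 'tcp_pos': array([0.23813808, 0.63107467, 0.22565122]), 'eef_rot': array([  94.97388512,   89.90645709, -105.70380351]), 'contact_force': array([-1.93075791e-01,  2.31353057e-04,  3.94029880e-01]), 'moment': array([0.03323227, 0.03924914, 0.04423143]), 'gripper_width': 0.08788596771641993}
scene 51.87304108958409 316.7938224418362 235.10901396804172 [-0.13992598  0.          0.          0.          0.        ] [[0.638, 0.5055, -0.5809, -0.1985], [-0.77, 0.4254, -0.4755, -0.6249], [0.0067, 0.7507, 0.6606, 0.9408], [0.0, 0.0, 0.0, 1.0]]
top 45.57722659491756 314.2052480681444 242.22639902122845 [-0.08068342  0.          0.          0.          0.        ] [[0.0152, 0.9953, -0.0961, 0.3892], [-0.9999, 0.0156, 0.004, -0.0244], [0.0055, 0.096, 0.9954, 1.6155], [0.0, 0.0, 0.0, 1.0]]
```

View pics/scene0.png

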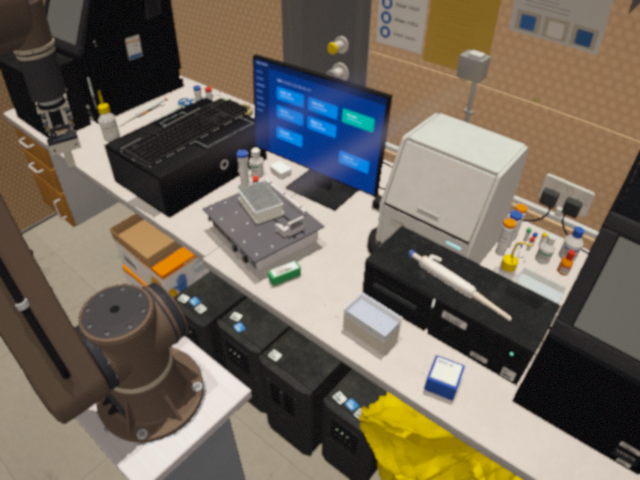

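View pics/top0.png

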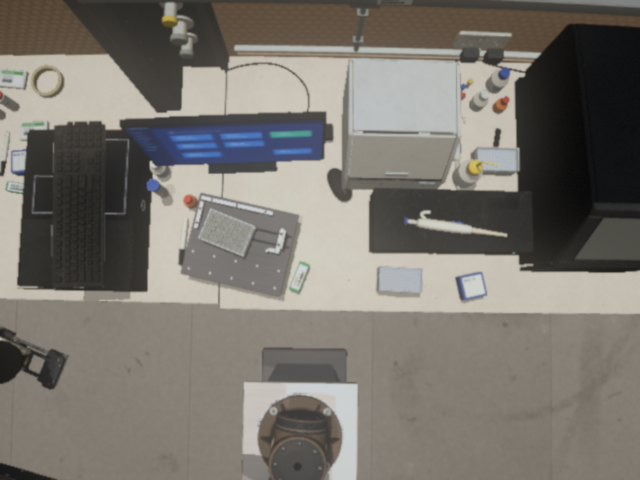

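Run:
```python
import cv2
a=cv2.imread("pics/top0.png")[180:310,140:330]; cv2.imwrite("pics/topz.png",cv2.resize(a,None,fx=4.2,fy=4.2,interpolation=cv2.INTER_CUBIC))
a=cv2.imread("pics/scene0.png")[140:300,190:340]; cv2.imwrite("pics/scenez.png",cv2.resize(a,None,fx=3.75,fy=3.75,interpolation=cv2.INTER_CUBIC))
```

```text
(no output)
```

View pics/topz.png

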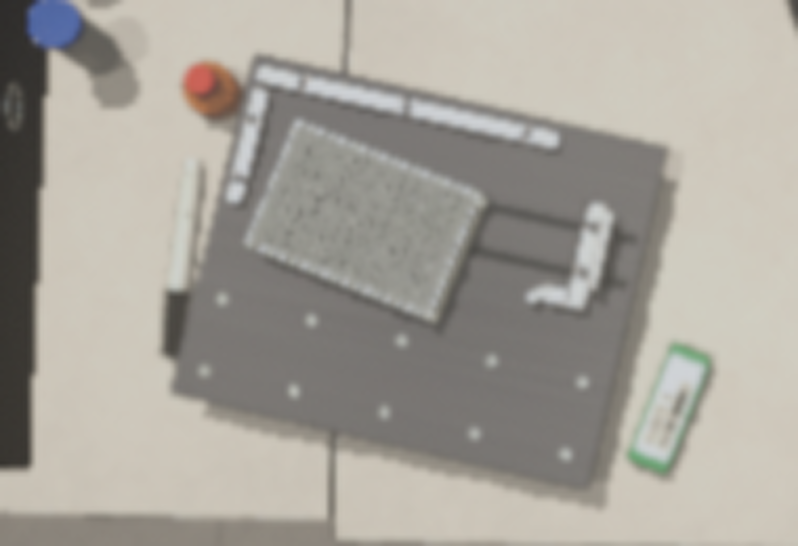

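View pics/scenez.png

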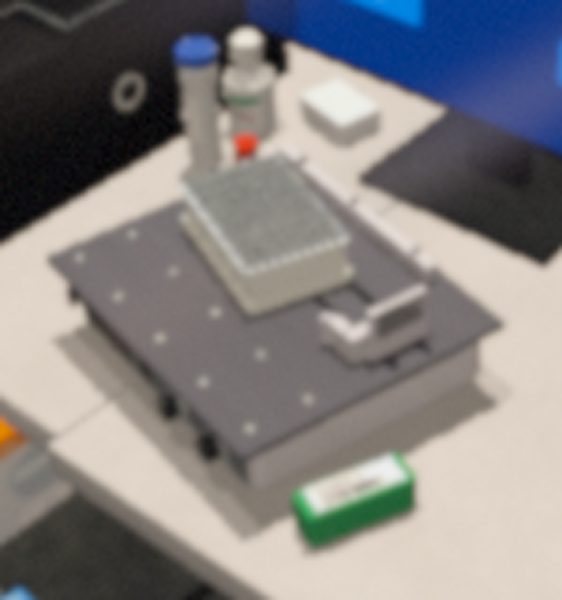

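```bash
cat > h.py <<'E'
import numpy as np,cv2
def K(c):
    f=240/np.tan(np.radians(c["fovy"]/2)); return np.array([[f,0,c["cx"]],[0,f,c["cy"]],[0,0,1.]])
def ray(c,uv):
    p=cv2.undistortPoints(np.array(uv,float).reshape(-1,1,2),K(c),np.array(c["D"],float)).reshape(-1,2)
    P=np.array(c["pose"]); d=np.c_[p[:,0],-p[:,1],-np.ones(len(p))]@P[:3,:3].T
    return P[:3,3],d
def onz(c,uv,z):
    o,d=ray(c,uv); return o+d*((z-o[2])/d[:,2])[:,None]
def tri(c1,u1,c2,u2):
    o1,d1=ray(c1,u1);o2,d2=ray(c2,u2);r=[]
    for a,b in zip(d1,d2):
        s=np.linalg.lstsq(np.c_[a,-b],o2-o1,rcond=None)[0]; p=o1+s[0]*a;q=o2+s[1]*b
        r.append([*((p+q)/2),np.linalg.norm(p-q)])
    return np.array(r)
def proj(c,p):
    P=np.array(c["pose"]);q=(np.array(p,float).reshape(-1,3)-P[:3,3])@P[:3,:3]
    q=q*[1,-1,-1]
    return cv2.projectPoints(q,np.zeros(3),np.zeros(3),K(c),np.array(c["D"],float))[0].reshape(-1,2)
E
python3 - <<'E'
from plant import *
from h import *
np.set_printoptions(precision=4,suppress=True)
t=capture("top");s=capture("scene")
zt=lambda l:np.array(l)/4.2+[140,180]
zs=lambda l:np.array(l)/3.75+[190,140]
# platform corners RR,FR,FL
T=zt([(665,150),(600,487),(172,392),(258,55)]);S=zs([(500,325),(247,462),(50,262)])
print("tri platform",tri(t,T[:3],s,S))
p=onz(t,T,.07);print(p);print([np.linalg.norm(p[i]-p[(i+1)%4]) for i in range(4)])
# plate top: RL, RR, FR, FL(front)
T=zt([(297,122),(487,197),(438,322),(248,245)]);S=zs([(280,152),(352,240),(255,275),(183,187)])
print("tri plate",tri(t,T,s,S))
p=onz(t,T,.114);print(p);print([np.linalg.norm(p[i]-p[(i+1)%4]) for i in range(4)])
E
```

```text
tri platform [[0.611  0.0143 0.0644 0.0009]
 [0.3905 0.053  0.0658 0.0033]
 [0.4494 0.3311 0.0599 0.0025]]
[[0.6105 0.0139 0.07  ]
 [0.3917 0.0517 0.07  ]
 [0.448  0.3296 0.07  ]
 [0.6692 0.2814 0.07  ]]
[np.float64(0.22207811179509387), np.float64(0.2835624676148498), np.float64(0.22641456037333205), np.float64(0.27389298819608165)]
tri plate [[0.6204 0.2463 0.1085 0.0028]
 [0.5731 0.1247 0.1103 0.0003]
 [0.4955 0.1515 0.1112 0.006 ]
 [0.5422 0.2751 0.1051 0.0041]]
[[0.6186 0.2463 0.114 ]
 [0.5726 0.1245 0.114 ]
 [0.4931 0.1533 0.114 ]
 [0.5398 0.2747 0.114 ]]
[np.float64(0.13020124298009686), np.float64(0.08452891235052049), np.float64(0.13006437622360728), np.float64(0.08375290932627699)]
```

```bash
cat > fit.py <<'E'
from plant import *
from h import *
np.set_printoptions(precision=4,suppress=True)
def gray_edges(im,a,b,inward,n=40,half=5):
    # subpixel max-gradient points along segment a-b
    g=cv2.GaussianBlur(cv2.cvtColor(im,cv2.COLOR_RGB2GRAY).astype(np.float32),(0,0),1)
    a=np.array(a,float);b=np.array(b,float);d=(b-a)/np.linalg.norm(b-a);nrm=np.array([-d[1],d[0]])
    o=np.arange(-half,half+.01,.1);pts=[]
    for f in np.linspace(.06,.94,n):
        q=a+f*(b-a)+o[:,None]*nrm
        v=cv2.remap(g,q[:,0].astype(np.float32)[None],q[:,1].astype(np.float32)[None],cv2.INTER_CUBIC)[0]
        dv=np.gradient(v)*inward;i=dv.argmax();pts.append([*q[i],dv[i]*10])
    return np.array(pts)
def line(c,pts,z):
    p=onz(c,pts[:,:2],z)[:,:2].astype(np.float32)
    for _ in range(3):
        vx,vy,x,y=cv2.fitLine(p,cv2.DIST_HUBER,0,.001,.001).ravel()
        r=(p-[x,y])@np.array([-vy,vx]);k=abs(r)<max(.0015,1.5*np.median(abs(r)));p=p[k]
    return np.array([x,y]),np.array([vx,vy]),len(p),r.std()
def quad(c,px,z,sign):
    L=[line(c,gray_edges(c["image"],px[i],px[(i+1)%4],sign),z) for i in range(4)]
    C=[]
    for i in range(4):
        (p,d,_,_),(q,e,_,_)=L[i-1],L[i]
        s=np.linalg.solve(np.c_[d,-e],q-p);C.append(p+s[0]*d)
    return np.array(C),L
E
python3 - <<'E'
from fit import *
t=capture("top")
zt=lambda l:np.array(l)/4.2+[140,180]
for nm,px,z in (("plat",zt([(258,55),(665,150),(600,487),(172,392)]),.07),("plate",zt([(297,122),(487,197),(438,322),(248,245)]),.114)):
  for sg in(1,-1):
    C,L=quad(t,px,z,sg)
    print(nm,sg,C.tolist(),[np.linalg.norm(C[i]-C[(i+1)%4]).round(4) for i in range(4)],"ang",[np.degrees(np.arctan2(l[1][1],l[1][0])).round(2) for l in L],[ (l[2],l[3].round(4)) for l in L], "ctr",C.mean(0))
E
```

```text
plat 1 [[0.6641187071800232, 0.2798791229724884], [0.6061204671859741, 0.01899045705795288], [0.39769572019577026, 0.06256800889968872], [0.455731600522995, 0.33207082748413086]] [np.float32(0.2673), np.float32(0.2129), np.float32(0.2757), np.float32(0.2148)] ang [np.float32(77.47), np.float32(-11.81), np.float32(77.85), np.float32(-14.06)] [(37, np.float32(0.0008)), (21, np.float32(0.0007)), (21, np.float32(0.0007)), (12, np.float32(0.0011))] ctr [0.5309 0.1734]
plat -1 [[0.6484347581863403, 0.27247154712677], [0.6156021952629089, -9.912252426147461e-05], [0.37892189621925354, 0.0517425611615181], [0.4427284896373749, 0.3545179069042206]] [np.float32(0.2745), np.float32(0.2423), np.float32(0.3094), np.float32(0.2215)] ang [np.float32(83.13), np.float32(-12.35), np.float32(78.1), np.float32(-21.74)] [(16, np.float32(0.0021)), (33, np.float32(0.0008)), (25, np.float32(0.0009)), (18, np.float32(0.0017))] ctr [0.5214 0.1697]
plate 1 [[0.6232870221138, 0.2495449185371399], [0.5766236186027527, 0.12650567293167114], [0.4940609931945801, 0.15745851397514343], [0.5416443347930908, 0.28060707449913025]] [np.float32(0.1316), np.float32(0.0882), np.float32(0.132), np.float32(0.0874)] ang [np.float32(69.23), np.float32(-20.55), np.float32(68.87), np.float32(-20.83)] [(38, np.float32(0.0008)), (35, np.float32(0.0008)), (40, np.float32(0.0008)), (38, np.float32(0.0008))] ctr [0.5589 0.2035]
plate -1 [[0.6133182644844055, 0.24415752291679382], [0.5649059414863586, 0.120382159948349], [0.4758169949054718, 0.1538655161857605], [0.5473432540893555, 0.2691293954849243]] [np.float32(0.1329), np.float32(0.0952), np.float32(0.1357), np.float32(0.0705)] ang [np.float32(68.64), np.float32(-20.6), np.float32(58.18), np.float32(-20.73)] [(37, np.float32(0.0007)), (34, np.float32(0.0008)), (11, np.float32(0.0014)), (26, np.float32(0.0008))] ctr [0.5503 0.1969]
```

Run:
```python
from fit import *
t=capture("top")
zt=lambda l:np.array(l)/4.2+[140,180]
px=zt([(258,55),(665,150),(600,487),(172,392)])
L=[line(t,gray_edges(t["image"],px[i],px[(i+1)%4],-1,half=2),.07) for i in range(4)]
C=[]
for i in range(4):
    (p,d,_,_),(q,e,_,_)=L[i-1],L[i];s=np.linalg.solve(np.c_[d,-e],q-p);C.append(p+s[0]*d)
C=np.array(C)
print(C,[np.linalg.norm(C[i]-C[(i+1)%4]).round(4) for i in range(4)],"ang",[np.degrees(np.arctan2(l[1][1],l[1][0])).round(2) for l in L],[ (l[2],l[3].round(4)) for l in L], "ctr",C.mean(0))
# rigid fit model
M=np.array([[.115,.14],[.115,-.14],[-.115,-.14],[-.115,.14]])
H=(M).T@(C-C.mean(0));U,S,V=np.linalg.svd(H);R=V.T@U.T;print("yaw",np.degrees(np.arctan2(R[1,0],R[0,0])),"resid",C-(M@R.T+C.mean(0)))
yaw=np.arctan2(R[1,0],R[0,0])
# project key points for overlay
def W(x,y,z): return [*(C.mean(0)+R@[x,y]),z]
im=t["image"][:,:,::-1].copy();im=cv2.resize(im[180:310,140:330],None,fx=4.2,fy=4.2,interpolation=cv2.INTER_CUBIC)
pts=[(.115,.14,.07),(.115,-.14,.07),(-.115,-.14,.07),(-.115,.14,.07),(.095,.13,.07),(.095,-.07,.07),(.0895,.12,.07),(.0145,.12,.07),(-.001,-.098,.095),(.065,-.098,.095),(.007,-.086,.095),(.007,-.076,.095)]
for p in proj(t,[W(*p) for p in pts]): cv2.circle(im,tuple(((p-[140,180]+.5)*4.2).astype(int)),3,(0,0,255),-1)
cv2.imwrite("pics/ov1.png",im)
```

```text
[[0.6745 0.2868]
 [0.6127 0.0079]
 [0.3863 0.0488]
 [0.4446 0.3312]] [np.float32(0.2857), np.float32(0.23), np.float32(0.2884), np.float32(0.2342)] ang [np.float32(77.49), np.float32(-10.24), np.float32(78.34), np.float32(-10.94)] [(35, np.float32(0.0007)), (37, np.float32(0.0007)), (37, np.float32(0.0007)), (19, np.float32(0.0006))] ctr [0.5295 0.1687]
yaw -11.487279357247132 resid [[ 0.0044  0.0038]
 [-0.0017 -0.0007]
 [-0.0027 -0.0056]
 [-0.0001  0.0025]]
```

View pics/ov1.png

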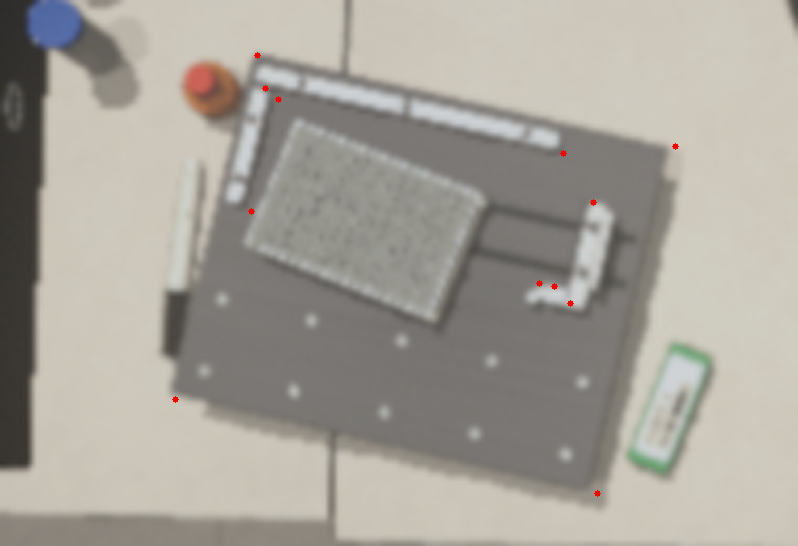

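Run:
```python
from fit import *
t=capture("top")
zt=lambda l:(np.array(l)+.5)/4.2+[139.5,179.5]
def e(a,b,z,sg,h=2,n=30):
    a,b=zt([a,b]);g=gray_edges(t["image"],a,b,sg,half=h,n=n);l=line(t,g,z);return l[0],l[1],np.degrees(np.arctan2(l[1][1],l[1][0])),l[2],l[3],g[:,2].mean()
print("rear foot",R:=e((275,90),(555,152),.07,-1))
print("rear back",e((260,65),(560,132),.086,1))
print("left foot",Lf:=e((267,95),(246,200),.07,1))
print("left back",e((250,92),(228,192),.086,-1))
print("jaw inner",e((590,205),(572,285),.095,-1,2)); print("jaw inner+",e((590,205),(572,285),.095,1,2))
print("front",e((185,396),(590,486),.07,-1,1.5)); print("left edge",e((250,70),(175,385),.07,1,1.5),e((250,70),(175,385),.07,-1,1.5))
# screws
hsv=t["image"][180:310,140:330].astype(int)
pts=zt([(222,299),(311,320),(401,341),(491,361),(582,382),(204,371),(293,391),(384,412),(474,433),(565,454)])
P=onz(t,pts,.07)[:,:2];print(P); A=P[:5];v=A[4]-A[0];print(np.degrees(np.arctan2(-v[0],-v[1])),np.linalg.norm(v)); v=P[9]-P[5];print(np.degrees(np.arctan2(-v[0],-v[1])),np.linalg.norm(v),P.mean(0))
```

```text
rear foot (array([0.6319, 0.1817], dtype=float32), array([0.2026, 0.9793], dtype=float32), np.float32(78.31215), 28, np.float32(0.0007584145), np.float64(35.12064107259115))
rear back (array([0.6432, 0.1934], dtype=float32), array([0.2083, 0.9781], dtype=float32), np.float32(77.97736), 30, np.float32(0.00077077106), np.float64(25.912188212076824))
left foot (array([0.6136, 0.2816], dtype=float32), array([ 0.9777, -0.2102], dtype=float32), np.float32(-12.134489), 28, np.float32(0.0007972966), np.float64(36.308773040771484))
left back (array([0.6134, 0.2887], dtype=float32), array([ 0.9853, -0.171 ], dtype=float32), np.float32(-9.84723), 26, np.float32(0.0007210456), np.float64(23.225062052408855))
jaw inner (array([0.5494, 0.0675], dtype=float32), array([ 0.9833, -0.1819], dtype=float32), np.float32(-10.480979), 26, np.float32(0.00071803643), np.float64(30.694869995117188))
jaw inner+ (array([0.5508, 0.0606], dtype=float32), array([ 0.9793, -0.2023], dtype=float32), np.float32(-11.673344), 29, np.float32(0.0005665625), np.float64(-1.9683329264322917))
front (array([0.4235, 0.1887], dtype=float32), array([0.1991, 0.98  ], dtype=float32), np.float32(78.51344), 29, np.float32(0.00044732442), np.float64(-0.012585957845052084))
left edge (array([0.565 , 0.3071], dtype=float32), array([ 0.989 , -0.1478], dtype=float32), np.float32(-8.499656), 24, np.float32(0.0007214371), np.float64(10.60598373413086)) (array([0.5869, 0.2981], dtype=float32), array([ 0.9807, -0.1957], dtype=float32), np.float32(-11.286637), 20, np.float32(0.00041797195), np.float64(11.23171361287435))
[[0.5098 0.3003]
 [0.4971 0.2419]
 [0.4845 0.1832]
 [0.4725 0.1247]
 [0.4599 0.0657]
 [0.463  0.3103]
 [0.451  0.2521]
 [0.4385 0.1929]
 [0.426  0.1345]
 [0.4135 0.0757]]
12.010556095779211 0.23982165187805765
11.91068740427653 0.23985007715379736 [0.4616 0.1881]
```

```bash
cat > st.py <<'E'
from plant import *
from h import *
from scipy.spatial.transform import Rotation as Ro
np.set_printoptions(precision=4,suppress=True)
O=np.array([.5335,.1744]);YAW=np.radians(-12.)
E2=np.array([[np.cos(YAW),-np.sin(YAW)],[np.sin(YAW),np.cos(YAW)]])
def s2w(x,y): return O+E2@[x,y]
def w2s(p): return E2.T@(np.array(p)[:2]-O)
def show(goal=None,z=None):
    s=get_state();p=s["tcp_pos"];R=Ro.from_euler("xyz",s["eef_rot"],degrees=True).as_matrix()
    print("t",s["time_s"],"tcp",p,"shk",w2s(p),"F_shk",E2.T@s["contact_force"][:2],s["contact_force"][2],"w",s["gripper_width"],"q",s["joints"])
    print("axes x,y,z in shaker:",[np.r_[E2.T@R[:2,i],R[2,i]] for i in range(3)])
    yt=R[:2,1];ys=E2.T@yt;print("tool y heading in shaker deg",np.degrees(np.arctan2(ys[1],ys[0])))
    if goal is not None:
        d=np.r_[s2w(*goal)-p[:2],(z-p[2])];print("delta tool",R.T@d)
if __name__=="__main__":
    import sys;a=[float(v) for v in sys.argv[1:]]
    show(a[:2],a[2]) if a else show()
E
python3 st.py -.075 .035 .2
python3 - <<'E'
import cv2
a=cv2.imread("pics/scene0.png")[60:220,80:280]; cv2.imwrite("pics/sz2.png",cv2.resize(a,None,fx=3.75,fy=3.75,interpolation=cv2.INTER_CUBIC))
E
```

```text
t 0.35 tcp [0.2383 0.6314 0.2264] shk [-0.3838  0.3857] F_shk [0.1519 0.2791] -0.6827874651790576 w 0.08736665655976812 q [ 85.8337  20.5567   0.6722  -0.0032 -70.1361 -16.5074]
axes x,y,z in shaker: [array([-0.    , -0.0004, -1.    ]), array([-0.1508, -0.9886,  0.0004]), array([-0.9886,  0.1508, -0.0001])]
tool y heading in shaker deg -98.67482134252639
delta tool [ 0.0265  0.3001 -0.3581]
```

View pics/sz2.png

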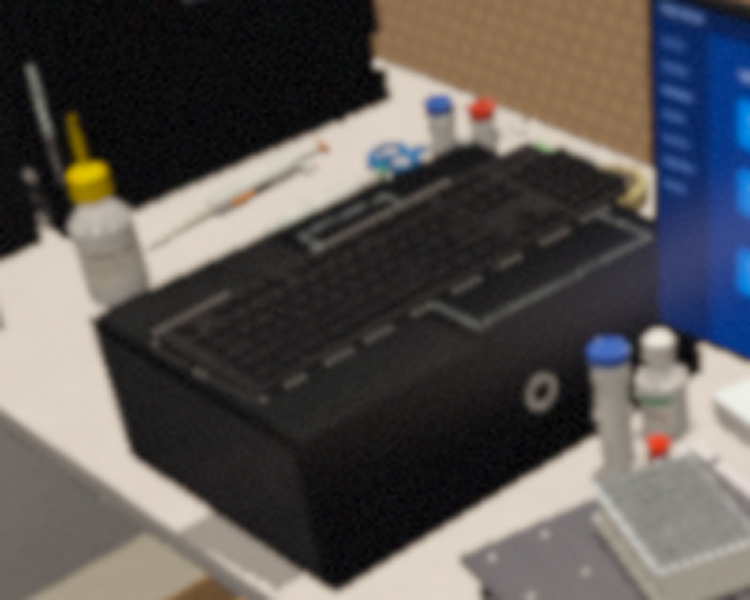

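Run:
```python
from st import *
t=capture("top");s=capture("scene")
print(tri(t,[(148,290)],s,[(159.5,177.3)]),onz(s,[(170.7,216)],0))
```

```text
[[0.3889 0.3959 0.1783 0.0284]] [[0.4098 0.4496 0.    ]]
```

```bash
python3 -m creep '{"jaw":[0,0,0,0,0,0,0,0,0,0],"translation":[[-0.01,0,0],[-0.01,0,0],[0,0.022,-0.019],[0,0.022,-0.019],[0,0.022,-0.019],[0,0.022,-0.019],[0,0.022,-0.019],[0,0.022,-0.019],[0,0.022,-0.019],[0,0.022,-0.019]],"roll":[-0.0755,-0.0755,0,0,0,0,0,0,0,0]}' 20; python3 st.py -.075 .035 .2
```

```text
time_s: 1.45
tcp_pos: [0.3507, 0.4266, 0.2468]
eef_rot: [-99.9, 90.0, 68.1]
contact_force: [0.8, -0.4, 0.1]
gripper_width: 0.0439
t 1.45 tcp [0.3507 0.4266 0.2468] shk [-0.2312  0.2087] F_shk [ 0.9025 -0.1895] 0.09292881742662769 w 0.04385365736266325 q [ 70.8964   8.238  -13.1923   0.0012 -68.5474   7.0891]
axes x,y,z in shaker: [array([ 0.0001,  0.0004, -1.    ]), array([-0.0002, -1.    , -0.0004]), array([-1.    ,  0.0002, -0.0001])]
tool y heading in shaker deg -90.01399377582652
delta tool [ 0.0467  0.1737 -0.1562]
```

```bash
python3 -m creep '{"jaw":[0,0,0,0,0,0,0,0,0,0],"translation":[[0.004,0.0174,-0.0156],[0.004,0.0174,-0.0156],[0.004,0.0174,-0.0156],[0.004,0.0174,-0.0156],[0.004,0.0174,-0.0156],[0.004,0.0174,-0.0156],[0.004,0.0174,-0.0156],[0.004,0.0174,-0.0156],[0.004,0.0174,-0.0156],[0.004,0.0174,-0.0156]],"roll":[0,0,0,0,0,0,0,0,0,0]}'; python3 st.py -.075 .035 .088
python3 - <<'E'
from plant import *
import cv2
for n,(y,x) in (("top",(180,140)),("scene",(120,190))):
    c=capture(n)["image"][y:y+150,x:x+190,::-1]; cv2.imwrite(f"pics/{n}1.png",cv2.resize(c,None,fx=4,fy=4,interpolation=cv2.INTER_CUBIC))
E
```

```text
time_s: 2.45
tcp_pos: [0.4671, 0.2242, 0.2067]
eef_rot: [-118.6, 90.0, 49.4]
contact_force: [0.1, 0.3, -0.1]
gripper_width: 0.0439
t 2.45 tcp [0.4671 0.2242 0.2067] shk [-0.0754  0.0349] F_shk [0.0518 0.3482] -0.1281076169372768 w 0.043867776940363284 q [ 47.3722   6.5527 -20.6268  -0.0013 -62.7873  30.6135]
axes x,y,z in shaker: [array([ 0.0003,  0.0005, -1.    ]), array([-0.0003, -1.    , -0.0005]), array([-1.    ,  0.0003, -0.0003])]
tool y heading in shaker deg -90.0149077006517
delta tool [ 0.1187 -0.     -0.0003]
```

View pics/scene1.png

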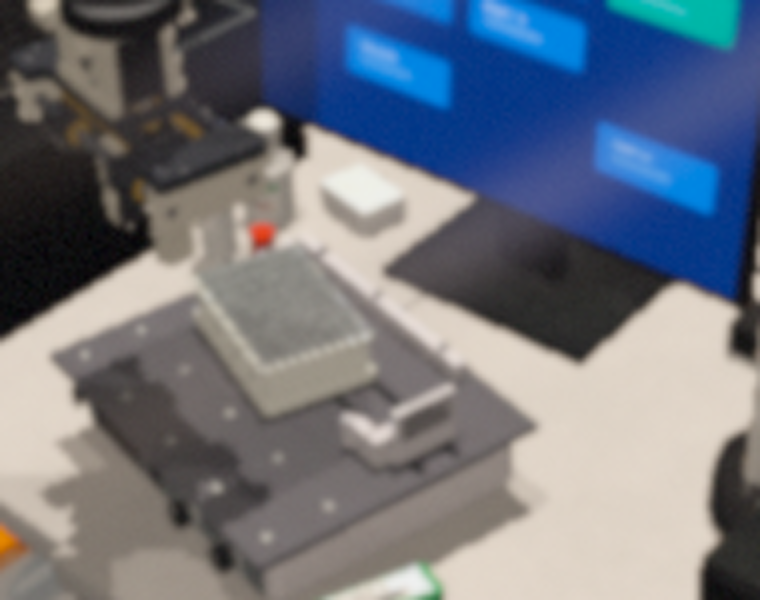

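View pics/top1.png

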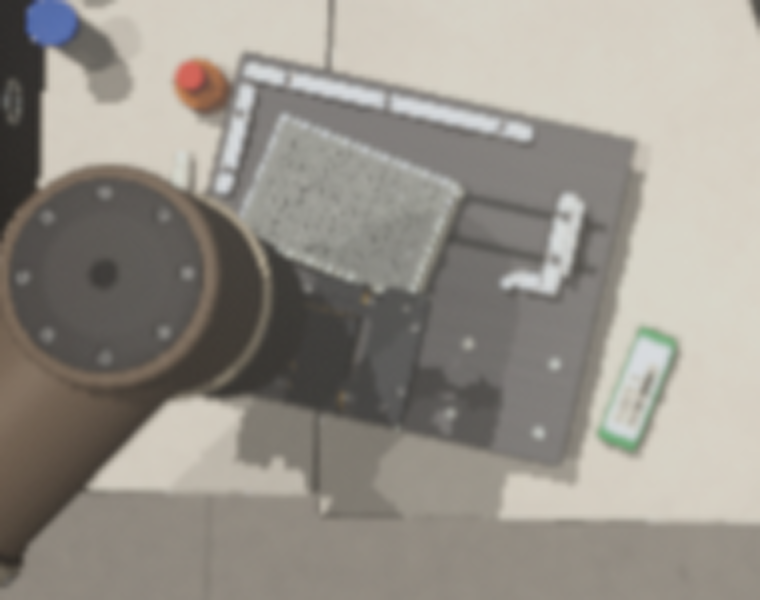

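```bash
python3 -m creep '{"jaw":[0,0,0,0,0,0,0,0,0,0],"translation":[[0.0116,0,0],[0.0116,0,0],[0.0116,0,0],[0.0116,0,0],[0.0116,0,0],[0.0116,0,0],[0.0116,0,0],[0.0116,0,0],[0.0116,0,0],[0.0116,0,0]],"roll":[0,0,0,0,0,0,0,0,0,0]}'; python3 st.py
python3 - <<'E'
from plant import *
import cv2
for n,(y,x) in (("scene",(120,190)),):
    c=capture(n)["image"][y:y+150,x:x+190,::-1]; cv2.imwrite(f"pics/{n}2.png",cv2.resize(c,None,fx=4,fy=4,interpolation=cv2.INTER_CUBIC))
E
```

```text
time_s: 3.55
tcp_pos: [0.4667, 0.225, 0.0896]
eef_rot: [117.4, 90.0, -74.6]
contact_force: [0.5, 0.3, -0.5]
gripper_width: 0.0436
t 3.55 tcp [0.4667 0.225  0.0896] shk [-0.0759  0.0356] F_shk [0.3968 0.413 ] -0.47177096069353197 w 0.04357525413192946 q [ 47.4719  13.6396 -29.296    0.0006 -47.0646  30.5056]
axes x,y,z in shaker: [array([ 0., -0., -1.]), array([-0.0004, -1.    ,  0.    ]), array([-1.    ,  0.0004, -0.    ])]
tool y heading in shaker deg -90.02215889514714
```

View pics/scene2.png

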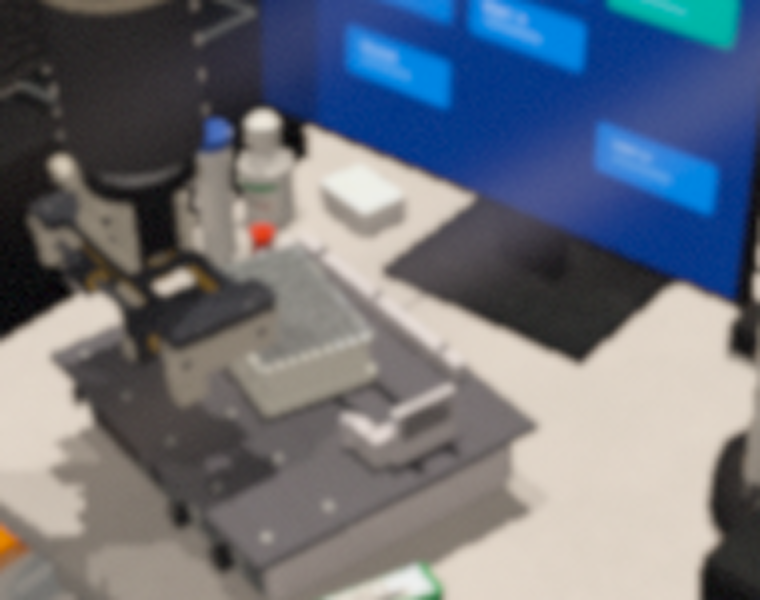

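```bash
python3 -m creep '{"jaw":[0,0,0,0,0,0,0,0,0,0],"translation":[[0,0,-0.006],[0,0,-0.006],[0,0,-0.006],[0,0,-0.006],[0,0,-0.004],[0,0,-0.004],[0,0,-0.004],[0,0,-0.004],[0,0,-0.004],[0,0,-0.004]],"roll":[0,0,0,0,0,0,0,0,0,0]}'; python3 st.py; python3 -m creep '{"jaw":[0,0,0,0,0,0,0,0,0,0],"translation":[[0,0,-0.003],[0,0,-0.003],[0,0,-0.003],[0,0,-0.002],[0,0,-0.002],[0,0,-0.002],[0,0,-0.002],[0,0,-0.002],[0,0,0],[0,0,0]],"roll":[0,0,0,0,0,0,0,0,0,0]}'; python3 st.py
python3 - <<'E'
from plant import *
import cv2
for n,(y,x) in (("scene",(120,190)),("top",(180,140))):
    c=capture(n)["image"][y:y+150,x:x+190,::-1]; cv2.imwrite(f"pics/{n}3.png",cv2.resize(c,None,fx=4,fy=4,interpolation=cv2.INTER_CUBIC))
E
```

```text
time_s: 4.6
tcp_pos: [0.5137, 0.2149, 0.0905]
eef_rot: [44.6, 90.0, -147.4]
contact_force: [-1.6, -0.3, 0.2]
gripper_width: 0.0438
t 4.6 tcp [0.5137 0.2149 0.0905] shk [-0.0277  0.0355] F_shk [-1.4923 -0.5778] 0.2243774100281974 w 0.04376520151337758 q [ 42.8441  16.876  -24.4214  -0.0045 -48.7211  35.1388]
axes x,y,z in shaker: [array([-0.0002, -0.0002, -1.    ]), array([-0.0003, -1.    ,  0.0002]), array([-1.    ,  0.0003,  0.0002])]
tool y heading in shaker deg -90.02004200135605
time_s: 5.6
tcp_pos: [0.5326, 0.2112, 0.0907]
eef_rot: [-145.3, 90.0, 22.7]
contact_force: [0.1, -0.2, -1.1]
gripper_width: 0.0436
t 5.6 tcp [0.5326 0.2112 0.0907] shk [-0.0086  0.0358] F_shk [ 0.1523 -0.1575] -1.123026469225967 w 0.043573830091563834 q [ 41.1996  18.1629 -22.4369   0.0162 -49.3635  36.7689]
axes x,y,z in shaker: [array([ 0.0006,  0.0004, -1.    ]), array([-0.0004, -1.    , -0.0004]), array([-1.    ,  0.0004, -0.0006])]
tool y heading in shaker deg -90.02097900269091
```

View pics/scene3.png

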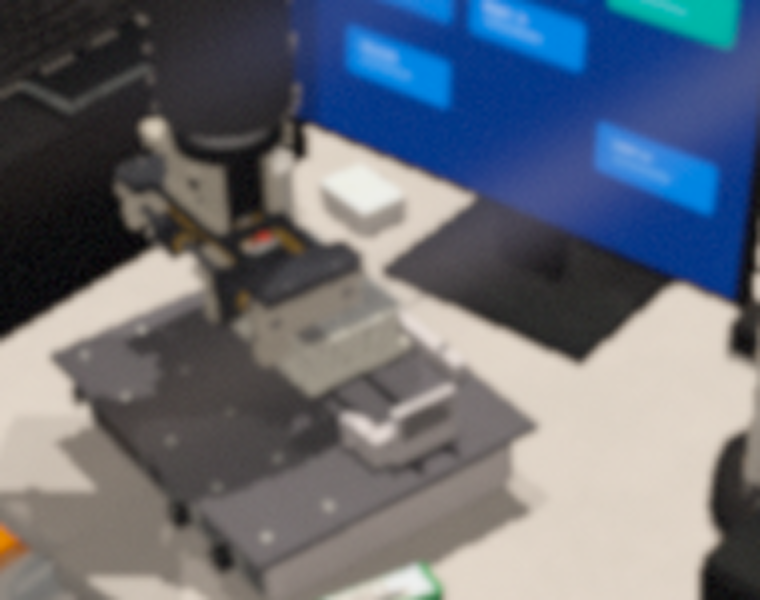

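View pics/top3.png

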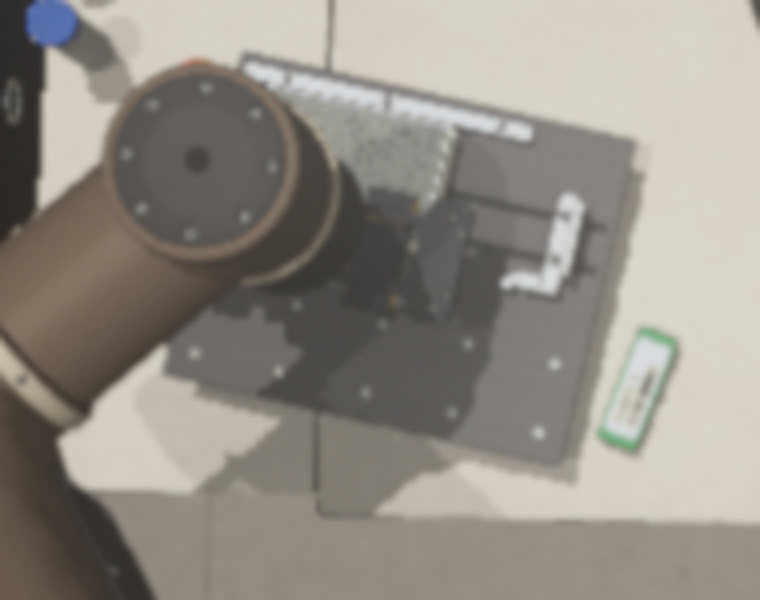

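```bash
python3 -m creep '{"jaw":[0,0,0,0,0,0,0,0,0,0],"translation":[[0,0,-0.001],[0,0,-0.001],[0,0,-0.001],[0,0,-0.001],[0,0,-0.001],[0,0,-0.001],[0,0,0],[0,0,0],[0,0,0],[0,0,0]],"roll":[0,0,0,0,0,0,0,0,0,0]}'; python3 st.py
```

```text
time_s: 6.7
tcp_pos: [0.5359, 0.2101, 0.0906]
eef_rot: [11.3, 89.8, 179.3]
contact_force: [-14.4, 5.1, 10.2]
gripper_width: 0.0437
t 6.7 tcp [0.5359 0.2101 0.0906] shk [-0.0051  0.0354] F_shk [-15.1189   1.9648] 10.151170699518756 w 0.043749872495820186 q [ 40.7922  18.5045 -21.8597  -0.1542 -49.769   37.2997]
axes x,y,z in shaker: [array([-0.003 , -0.0006, -1.    ]), array([-0.0001, -1.    ,  0.0006]), array([-1.    ,  0.0001,  0.003 ])]
tool y heading in shaker deg -90.00782570226194
```

```bash
python3 -m creep '{"jaw":[0,0,0,0,0,0,0,0,0,0],"translation":[[0,0,0.002],[0,0,0.004],[0,0,0.007],[0,0,0.012],[-0.01,0,0.012],[-0.02,0,0],[-0.025,0,0],[-0.025,0,0],[-0.02,0.01,0],[-0.01,0.02,0]],"roll":[0,0,0,0,0,0,0,0,0,0]}'; python3 st.py -.02 -.17 .2
```

```text
time_s: 7.7
tcp_pos: [0.4958, 0.189, 0.2031]
eef_rot: [-135.2, 89.8, 32.9]
contact_force: [0.7, 0.4, -0.3]
gripper_width: 0.0437
t 7.7 tcp [0.4958 0.189  0.2031] shk [-0.0399  0.0064] F_shk [0.5519 0.5443] -0.33353243312899716 w 0.04365950636675728 q [ 42.0819   7.8235 -19.64     0.0361 -62.339   35.9886]
axes x,y,z in shaker: [array([ 0.0025,  0.0025, -1.    ]), array([ 0.0015, -1.    , -0.0025]), array([-1.    , -0.0015, -0.0025])]
tool y heading in shaker deg -89.91263186786152
delta tool [ 0.0027  0.1764 -0.0197]
```

```bash
python3 -m creep '{"jaw":[0.5,1,1,1,1,1,1,1,1,1],"translation":[[0,0.016,0],[0,0.016,0],[0,0.016,0],[0,0.016,0],[0,0.016,0],[0,0.016,0],[0,0.016,0],[0,0.016,0],[0,0.016,0],[0,0.016,0]],"roll":[0,0,0,0,0,0,0,0,0,0]}'; python3 st.py .03 -.17 .2
python3 - <<'E'
from plant import *
import cv2
for n,(y,x) in (("scene",(120,190)),("top",(180,140))):
    c=capture(n)["image"][y:y+150,x:x+190,::-1]; cv2.imwrite(f"pics/{n}4.png",cv2.resize(c,None,fx=4,fy=4,interpolation=cv2.INTER_CUBIC))
E
```

```text
time_s: 8.7
tcp_pos: [0.462, 0.0304, 0.2006]
eef_rot: [-164.1, 90.0, 3.9]
contact_force: [0.5, -1.0, 0.0]
gripper_width: 0.0006
t 8.7 tcp [0.462  0.0304 0.2006] shk [-0.04   -0.1557] F_shk [ 0.6586 -0.8934] 0.013313029519421801 w 0.0005944396424934037 q [ 28.2431   1.3482 -27.2075   0.0016 -61.4412  49.7407]
axes x,y,z in shaker: [array([ 0.0001,  0.    , -1.    ]), array([-0.0003, -1.    , -0.    ]), array([-1.    ,  0.0003, -0.0001])]
tool y heading in shaker deg -90.01542695081032
delta tool [ 0.0006  0.0143 -0.07  ]
```

View pics/scene4.png

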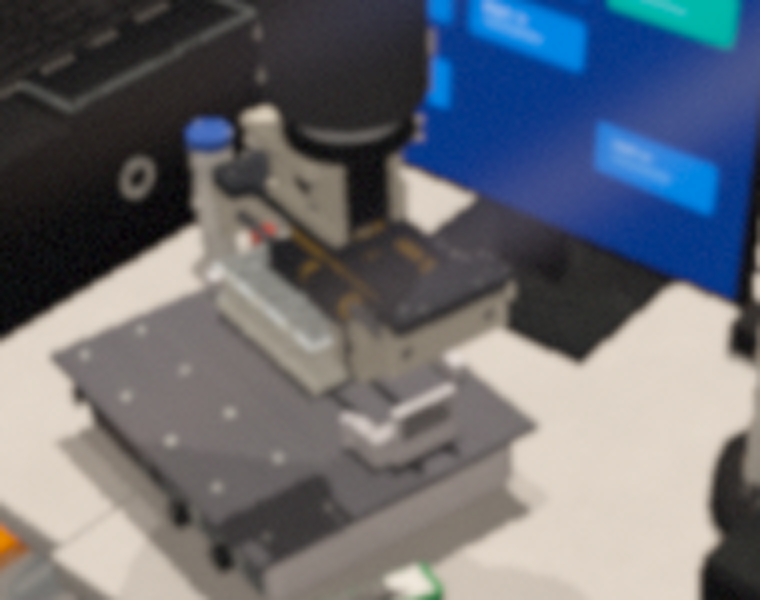

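View pics/top4.png

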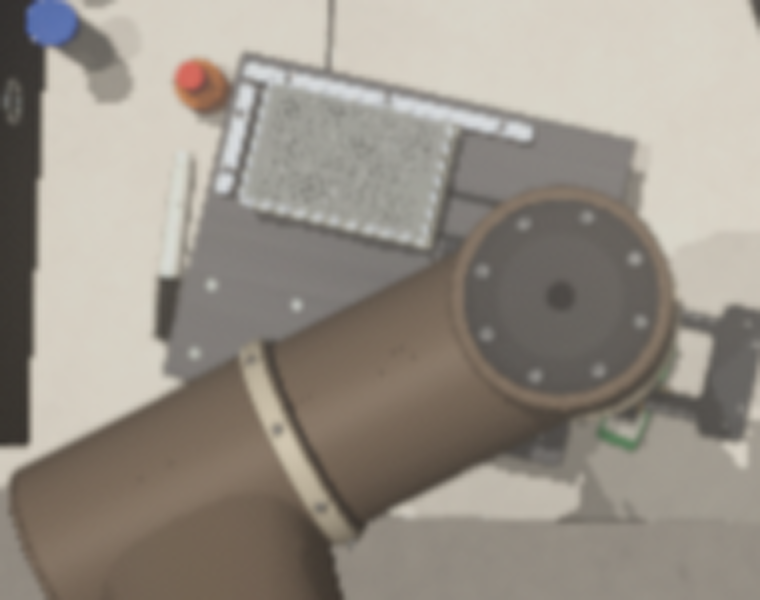

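```bash
cat > meas.py <<'E'
from fit import *
from st import w2s
import sys
def meas(px4):
    t=capture("top");px=(np.array(px4)+.5)/4+[139.5,179.5]
    L=[line(t,gray_edges(t["image"],px[i],px[(i+1)%4],1,half=2),.114) for i in range(4)]
    C=[]
    for i in range(4):
        (p,d,_,_),(q,e,_,_)=L[i-1],L[i];s=np.linalg.solve(np.c_[d,-e],q-p);C.append(p+s[0]*d)
    C=np.array(C);print("corners shk",[w2s(c).round(4) for c in C],"sizes",[np.linalg.norm(C[i]-C[(i+1)%4]).round(4) for i in range(4)],"ang",[np.degrees(np.arctan2(l[1][1],l[1][0])).round(2) for l in L],"ctr",w2s(C.mean(0)))
E
python3 -c "
from meas import *
meas([(270,86),(460,127),(428,246),(242,203)])"
```

```text
corners shk [array([0.0815, 0.1049]), array([ 0.0831, -0.025 ]), array([ 0.005 , -0.0254]), array([0.0052, 0.1052])] sizes [np.float32(0.1299), np.float32(0.0781), np.float32(0.1306), np.float32(0.0763)] ang [np.float32(78.7), np.float32(-11.75), np.float32(77.93), np.float32(-12.23)] ctr [0.0437 0.0399]
```

```bash
python3 -m creep '{"jaw":[1,1,1,1,1,1,1,1,1,1],"translation":[[0,0.005,-0.012],[0,0.005,-0.012],[0,0,-0.012],[0,0,-0.012],[0,0,-0.012],[0,0,-0.012],[0.02,0,0],[0.02,0,0],[0.02,0,0],[0,0,0]],"roll":[0,0,0,0,0,0,0,0,0,0]}'; python3 st.py .033 -.165 .094
python3 - <<'E'
from plant import *
import cv2
for n,(y,x) in (("scene",(120,190)),("top",(180,140))):
    c=capture(n)["image"][y:y+150,x:x+190,::-1]; cv2.imwrite(f"pics/{n}5.png",cv2.resize(c,None,fx=4,fy=4,interpolation=cv2.INTER_CUBIC))
E
```

```text
time_s: 9.85
tcp_pos: [0.5294, 0.0065, 0.1379]
eef_rot: [26.2, 89.7, -165.9]
contact_force: [-0.3, -1.3, -0.6]
gripper_width: 0.0004
t 9.85 tcp [0.5294 0.0065 0.1379] shk [ 0.0309 -0.1651] F_shk [-0.0482 -1.2916] -0.5680661600390763 w 0.0003730010860096615 q [ 21.9106  11.529  -24.4207  -0.0476 -54.3338  56.0659]
axes x,y,z in shaker: [array([-0.0045, -0.0022, -1.    ]), array([-0.0009, -1.    ,  0.0022]), array([-1.    ,  0.0009,  0.0045])]
tool y heading in shaker deg -90.05105690827294
delta tool [ 0.0439 -0.0002 -0.0023]
```

View pics/scene5.png

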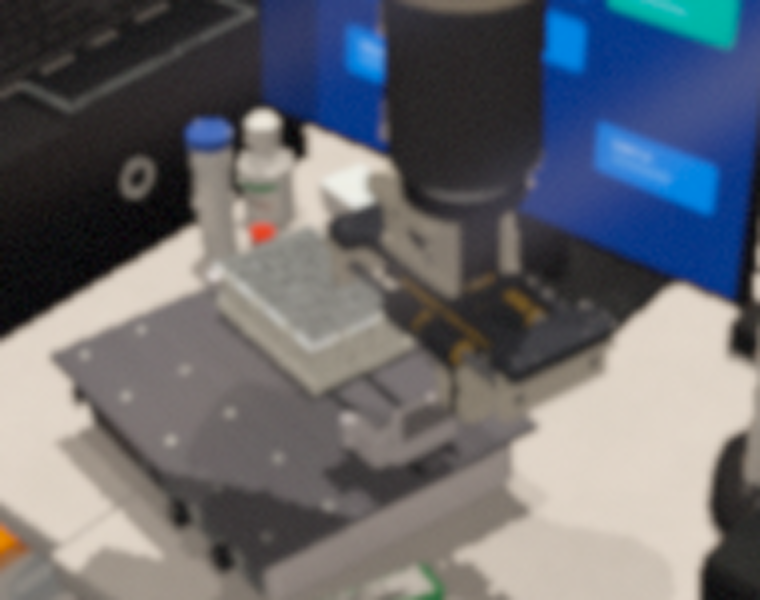

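```bash
python3 -m creep '{"jaw":[1,1,1,1,1,1,1,1,1,1],"translation":[[0.006,0,0],[0.006,0,0],[0.006,0,0],[0.006,0,0],[0.006,0,0],[0.006,0,0],[0.006,0,0],[0.002,0,0],[0,0,0],[0,0,0]],"roll":[0,0,0,0,0,0,0,0,0,0]}'; python3 st.py
python3 - <<'E'
from plant import *
import cv2
for n,(y,x) in (("scene",(120,190)),("top",(180,140))):
    c=capture(n)["image"][y:y+150,x:x+190,::-1]; cv2.imwrite(f"pics/{n}6.png",cv2.resize(c,None,fx=4,fy=4,interpolation=cv2.INTER_CUBIC))
E
```

```text
time_s: 10.95
tcp_pos: [0.5308, 0.007, 0.0967]
eef_rot: [176.1, 90.0, -15.9]
contact_force: [0.3, 0.4, 0.6]
gripper_width: 0.0004
t 10.95 tcp [0.5308 0.007  0.0967] shk [ 0.0322 -0.1643] F_shk [0.2048 0.4016] 0.5975465016503526 w 0.00042586686078784726 q [ 21.938   14.2154 -27.2988   0.0085 -48.4776  56.0437]
axes x,y,z in shaker: [array([ 0.0002, -0.    , -1.    ]), array([-0.0002, -1.    ,  0.    ]), array([-1.    ,  0.0002, -0.0002])]
tool y heading in shaker deg -90.01266405088558
```

View pics/scene6.png

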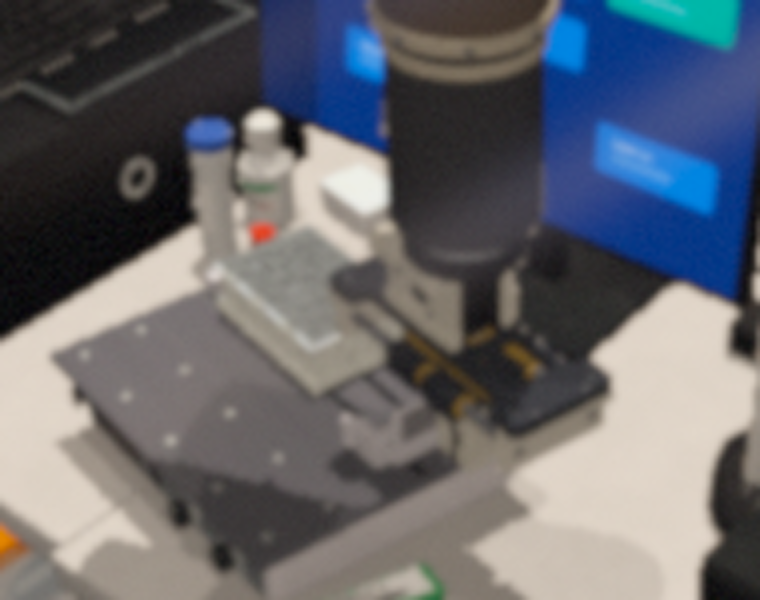

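```bash
python3 -m creep '{"jaw":[1,1,1,1,1,1,1,1,1,1],"translation":[[0.004,0,0],[0,-0.004,0],[0,-0.004,0],[0,-0.004,0],[0,-0.004,0],[0,-0.004,0],[0,-0.004,0],[0,-0.004,0],[0,-0.003,0],[0,-0.003,0]],"roll":[0,0,0,0,0,0,0,0,0,0]}'; python3 st.py; python3 -m creep '{"jaw":[1,1,1,1,1,1,1,1,1,1],"translation":[[0,-0.003,0],[0,-0.003,0],[0,-0.003,0],[0,-0.003,0],[0,-0.003,0],[0,-0.003,0],[0,-0.003,0],[0,-0.003,0],[0,-0.003,0],[0,-0.003,0]],"roll":[0,0,0,0,0,0,0,0,0,0]}'; python3 st.py
python3 - <<'E'
from plant import *
import cv2
for n,(y,x) in (("scene",(120,190)),("top",(180,140))):
    c=capture(n)["image"][y:y+150,x:x+190,::-1]; cv2.imwrite(f"pics/{n}7.png",cv2.resize(c,None,fx=4,fy=4,interpolation=cv2.INTER_CUBIC))
E
```

```text
time_s: 12.05
tcp_pos: [0.5375, 0.0396, 0.0926]
eef_rot: [71.1, 89.9, -120.9]
contact_force: [0.6, -5.3, 1.3]
gripper_width: 0.0006
t 12.05 tcp [0.5375 0.0396 0.0926] shk [ 0.0319 -0.131 ] F_shk [ 1.7212 -5.0208] 1.2578469246873756 w 0.000598976505756159 q [ 25.0963  15.2338 -26.5314   0.0581 -48.2991  52.8441]
axes x,y,z in shaker: [array([-0.0004, -0.0013, -1.    ]), array([-0.0004, -1.    ,  0.0013]), array([-1.    ,  0.0004,  0.0004])]
tool y heading in shaker deg -90.02084550214289
time_s: 13.05
tcp_pos: [0.5437, 0.0688, 0.0926]
eef_rot: [68.5, 89.9, -123.6]
contact_force: [0.2, -4.6, 2.4]
gripper_width: 0.0008
t 13.05 tcp [0.5437 0.0688 0.0926] shk [ 0.0319 -0.1012] F_shk [ 1.1398 -4.4939] 2.3962939013869757 w 0.0007539887909739312 q [ 27.7297  16.0061 -25.3972   0.0537 -48.6703  50.1997]
axes x,y,z in shaker: [array([-0.0005, -0.0014, -1.    ]), array([-0.0006, -1.    ,  0.0014]), array([-1.    ,  0.0006,  0.0005])]
tool y heading in shaker deg -90.03517641109651
```

View pics/scene7.png

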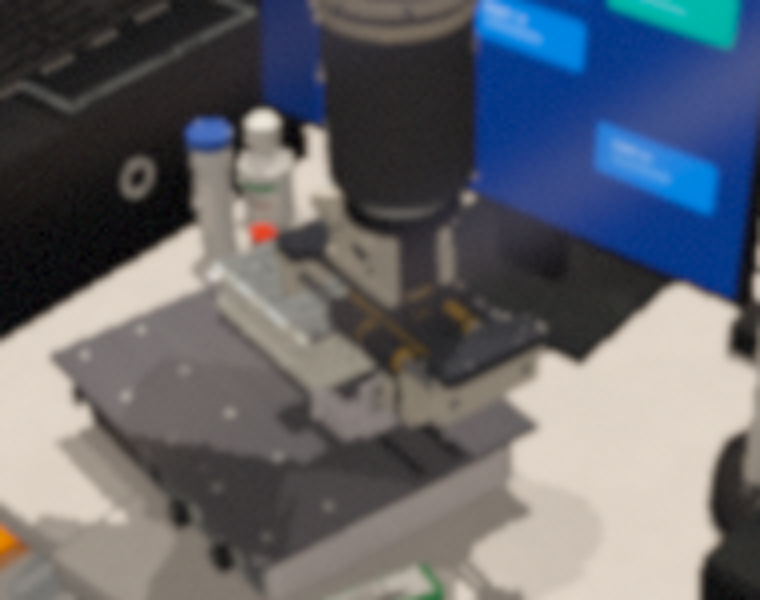

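View pics/top7.png

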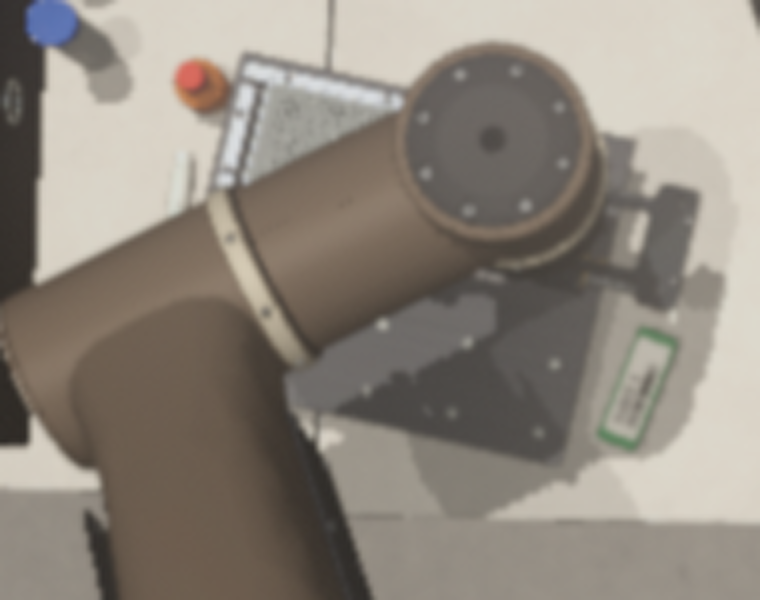

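```bash
python3 -m creep '{"jaw":[1,1,1,1,1,1,1,1,1,1],"translation":[[0,-0.003,0],[0,-0.003,0],[0,-0.003,0],[0,-0.003,0],[0,-0.003,0],[0,-0.003,0],[0,-0.003,0],[0,-0.003,0],[0,-0.003,0],[0,0,0]],"roll":[0,0,0,0,0,0,0,0,0,0]}'; python3 st.py
python3 - <<'E'
from plant import *
import cv2
for n,(y,x) in (("scene",(160,200)),):
    c=capture(n)["image"][y:y+100,x:x+130,::-1]; cv2.imwrite(f"pics/{n}8.png",cv2.resize(c,None,fx=6,fy=6,interpolation=cv2.INTER_CUBIC))
E
```

```text
time_s: 14.15
tcp_pos: [0.5494, 0.0957, 0.0925]
eef_rot: [57.5, 90.0, -134.5]
contact_force: [-0.1, -2.9, 0.6]
gripper_width: 0.0003
t 14.15 tcp [0.5494 0.0957 0.0925] shk [ 0.0319 -0.0737] F_shk [ 0.4673 -2.8281] 0.6134176223137636 w 0.0002532702128332058 q [ 30.0036  16.8103 -24.1943   0.0148 -49.0357  47.9629]
axes x,y,z in shaker: [array([-0.0004, -0.0006, -1.    ]), array([-0.0004, -1.    ,  0.0006]), array([-1.    ,  0.0004,  0.0004])]
tool y heading in shaker deg -90.02375472938854
```

View pics/scene8.png

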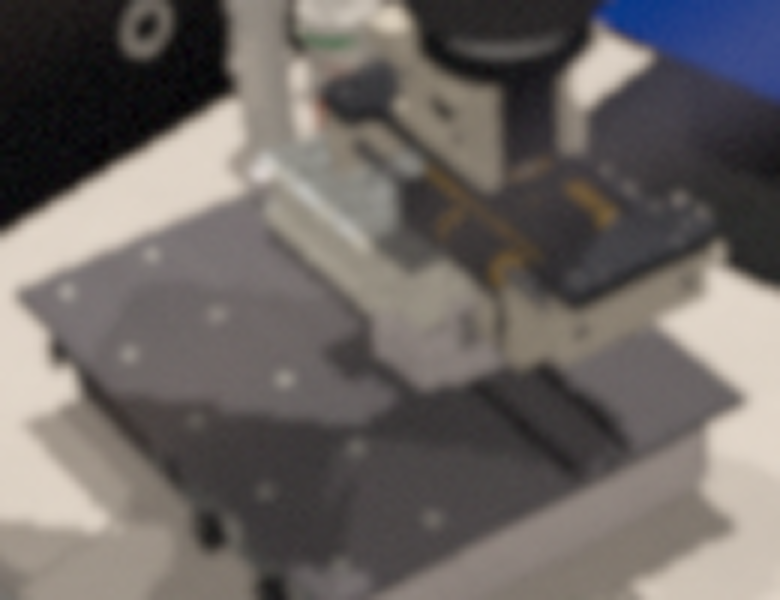

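```bash
python3 -m creep '{"jaw":[1,1,1,1,1,1,1,1,1,1],"translation":[[0,-0.002,0],[0,-0.002,0],[0,-0.002,0],[0,-0.002,0],[0,-0.002,0],[0,-0.002,0],[0,-0.002,0],[0,-0.002,0],[0,-0.002,0],[0,0,0]],"roll":[0,0,0,0,0,0,0,0,0,0]}'; python3 st.py; python3 -m creep '{"jaw":[1,1,1,1,1,1,1,1,1,1],"translation":[[0,-0.001,0],[0,-0.001,0],[0,-0.001,0],[0,-0.001,0],[0,0,0],[0,0,0],[0,0,0],[0,0,0],[0,0,0],[0,0,0]],"roll":[0,0,0,0,0,0,0,0,0,0]}'; python3 st.py
python3 - <<'E'
from plant import *
import cv2
for n,(y,x) in (("scene",(160,200)),):
    c=capture(n)["image"][y:y+100,x:x+130,::-1]; cv2.imwrite(f"pics/{n}9.png",cv2.resize(c,None,fx=6,fy=6,interpolation=cv2.INTER_CUBIC))
E
```

```text
time_s: 15.2
tcp_pos: [0.553, 0.113, 0.0925]
eef_rot: [60.6, 89.9, -131.4]
contact_force: [-0.3, -5.3, 2.5]
gripper_width: 0.0003
t 15.2 tcp [0.553  0.113  0.0925] shk [ 0.0319 -0.056 ] F_shk [ 0.8139 -5.2748] 2.5488850604237676 w 0.00030184068337511664 q [ 31.4224  17.3852 -23.3306   0.0229 -49.3403  46.5344]
axes x,y,z in shaker: [array([-0.0005, -0.0009, -1.    ]), array([-0.0005, -1.    ,  0.0009]), array([-1.    ,  0.0005,  0.0005])]
tool y heading in shaker deg -90.02825632454847
time_s: 16.2
tcp_pos: [0.5538, 0.1167, 0.0925]
eef_rot: [59.0, 89.9, -133.1]
contact_force: [-0.6, -5.5, 2.4]
gripper_width: 0.0005
t 16.2 tcp [0.5538 0.1167 0.0925] shk [ 0.0318 -0.0522] F_shk [ 0.5797 -5.4505] 2.42572010361237 w 0.00047878347340447126 q [ 31.7207  17.5142 -23.1376   0.0222 -49.4101  46.2279]
axes x,y,z in shaker: [array([-0.0006, -0.001 , -1.    ]), array([-0.0006, -1.    ,  0.001 ]), array([-1.    ,  0.0006,  0.0006])]
tool y heading in shaker deg -90.03694388159838
```

View pics/scene9.png

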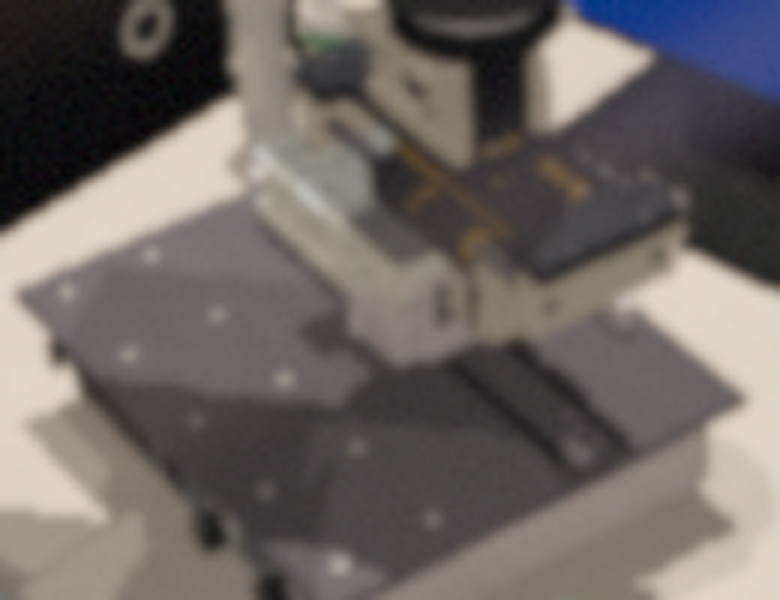

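```bash
python3 -m creep '{"jaw":[1,1,1,1,1,1,1,1,1,1],"translation":[[0,-0.001,0],[0,-0.001,0],[0,-0.001,0],[0,-0.001,0],[0,0,0],[0,0,0],[0,0,0],[0,0,0],[0,0,0],[0,0,0]],"roll":[0,0,0,0,0,0,0,0,0,0]}'; python3 st.py
```

```text
time_s: 17.25
tcp_pos: [0.5546, 0.1206, 0.0925]
eef_rot: [60.5, 89.9, -131.5]
contact_force: [-0.7, -6.0, 1.9]
gripper_width: 0.0002
t 17.25 tcp [0.5546 0.1206 0.0925] shk [ 0.0319 -0.0483] F_shk [ 0.5612 -5.9694] 1.8532683266965777 w 0.00023818874580156148 q [ 32.0286  17.6504 -22.9307   0.0248 -49.4828  45.9161]
axes x,y,z in shaker: [array([-0.0006, -0.001 , -1.    ]), array([-0.0007, -1.    ,  0.001 ]), array([-1.    ,  0.0007,  0.0006])]
tool y heading in shaker deg -90.0391588743054
```

```bash
python3 -m creep '{"jaw":[1,1,1,1,1,1,1,1,1,1],"translation":[[0,-0.001,0],[0,-0.001,0],[0,-0.001,0],[0,0,0],[0,0,0],[0,0,0],[0,0,0],[0,0,0],[0,0,0],[0,0,0]],"roll":[0,0,0,0,0,0,0,0,0,0]}'; python3 st.py
python3 - <<'E'
from plant import *
import cv2
for n,(y,x) in (("scene",(160,200)),("top",(180,140))):
    c=capture(n)["image"][y:y+100,x:x+130,::-1]; cv2.imwrite(f"pics/{n}10.png",cv2.resize(c,None,fx=6,fy=6,interpolation=cv2.INTER_CUBIC))
E
```

```text
time_s: 18.25
tcp_pos: [0.5548, 0.1218, 0.0925]
eef_rot: [68.4, 89.8, -123.7]
contact_force: [0.2, -12.9, 3.8]
gripper_width: 0.0001
t 18.25 tcp [0.5548 0.1218 0.0925] shk [ 0.0317 -0.047 ] F_shk [  2.8408 -12.5889] 3.764569343957151 w 0.00012140962675420567 q [ 32.1833  17.7412 -22.8295   0.1169 -49.6281  45.6851]
axes x,y,z in shaker: [array([-0.0014, -0.0035, -1.    ]), array([-0.001 , -1.    ,  0.0035]), array([-1.    ,  0.001 ,  0.0014])]
tool y heading in shaker deg -90.05557843126353
```

View pics/top10.png

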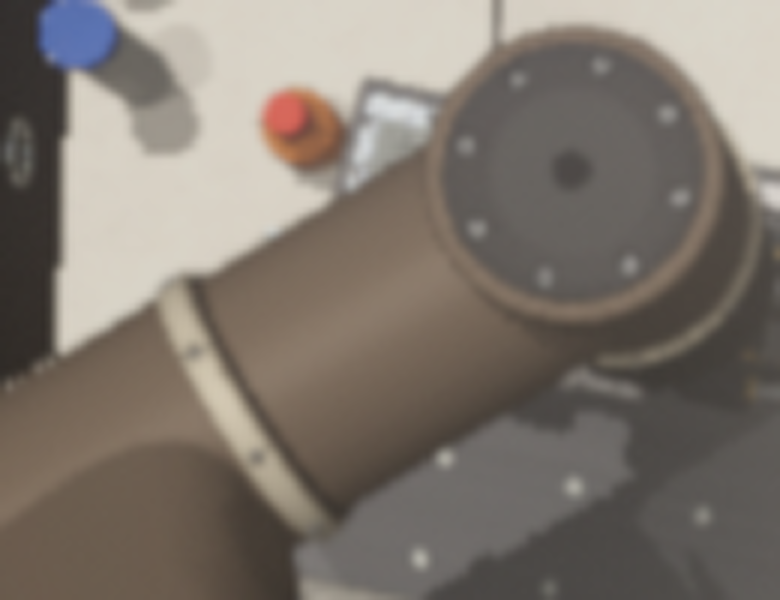

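```bash
python3 -m creep '{"jaw":[1,1,1,1,1,1,1,1,1,1],"translation":[[0,-0.001,0],[0,-0.001,0],[0,0,0],[0,0,0],[0,0,0],[0,0,0],[0,0,0],[0,0,0],[0,0,0],[0,0,0]],"roll":[0,0,0,0,0,0,0,0,0,0]}'; python3 st.py
```

```text
time_s: 19.35
tcp_pos: [0.5547, 0.122, 0.0926]
eef_rot: [70.2, 89.6, -121.9]
contact_force: [0.6, -19.9, 5.7]
gripper_width: 0.0004
t 19.35 tcp [0.5547 0.122  0.0926] shk [ 0.0316 -0.0469] F_shk [  4.7235 -19.3568] 5.7079233631504 w 0.00044075578966954067 q [ 32.2548  17.7951 -22.7842   0.2145 -49.7584  45.5302]
axes x,y,z in shaker: [array([-0.0022, -0.0062, -1.    ]), array([-0.0013, -1.    ,  0.0062]), array([-1.    ,  0.0013,  0.0022])]
tool y heading in shaker deg -90.0755942943374
```

```bash
python3 -m creep '{"jaw":[1,1,1,1,1,1,1,1,1,1],"translation":[[0,0.003,0],[0,0.004,0],[0,0.008,0],[0,0.012,0],[0,0.015,0],[-0.02,0.012,0],[-0.025,0,0],[-0.025,0,0],[-0.025,0,0],[-0.01,0,0]],"roll":[0,0,0,0,0,0,0,0,0,0]}'; python3 -m creep '{"jaw":[1,1,1,1,1,1,1,1,1,1],"translation":[[0,0.016,0.01],[0,0.016,0.01],[0,0.016,0.01],[0,0.016,0.01],[0,0.016,0.01],[0,0.016,0.01],[0,0.016,0.01],[0,0.016,0.01],[0,0.016,0.01],[0,0.016,0.01]],"roll":[0,0,0,0,0,0,0,0,0,0]}';python3 st.py
python3 - <<'E'
from plant import *
import cv2
for n,(y,x) in (("scene",(160,200)),("top",(180,160))):
    i=capture(n)["image"][:,:,::-1];cv2.imwrite(f"pics/{n}11f.png",i);c=i[y:y+100,x:x+130]; cv2.imwrite(f"pics/{n}11.png",cv2.resize(c,None,fx=6,fy=6,interpolation=cv2.INTER_CUBIC))
E
```

```text
time_s: 20.35
tcp_pos: [0.5456, 0.073, 0.2001]
eef_rot: [-146.0, 89.8, 22.0]
contact_force: [0.5, 0.3, -0.1]
gripper_width: 0.0004
time_s: 21.35
tcp_pos: [0.4126, -0.0633, 0.1976]
eef_rot: [-158.5, 90.0, 9.5]
contact_force: [0.3, 0.1, -0.5]
gripper_width: 0.0004
t 21.35 tcp [ 0.4126 -0.0633  0.1976] shk [-0.0689 -0.2577] F_shk [0.2588 0.2018] -0.4977464533193354 w 0.0003780713720776741 q [ 18.6328  -3.3728 -32.227    0.0016 -61.1374  59.3485]
axes x,y,z in shaker: [array([ 0.0001,  0.0001, -1.    ]), array([-0.0003, -1.    , -0.0001]), array([-1.    ,  0.0003, -0.0001])]
tool y heading in shaker deg -90.0179434068576
```

View pics/top11.png

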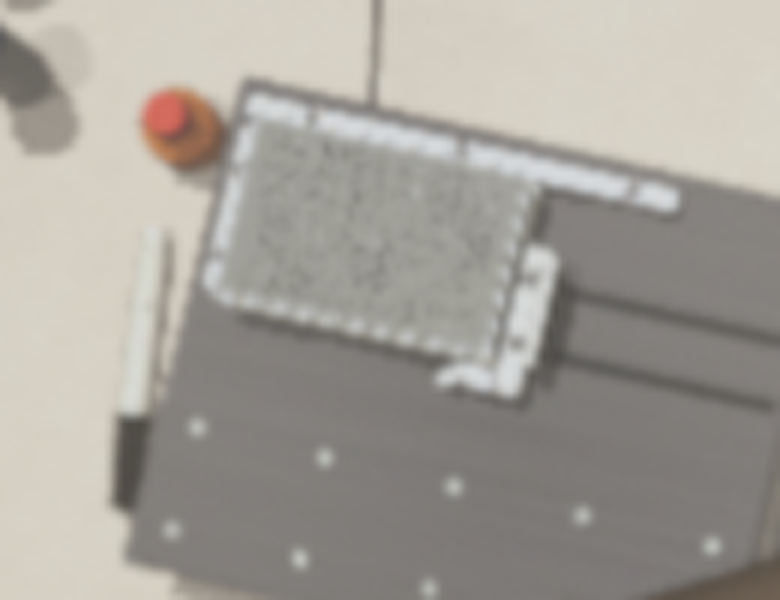

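View pics/scene11.png

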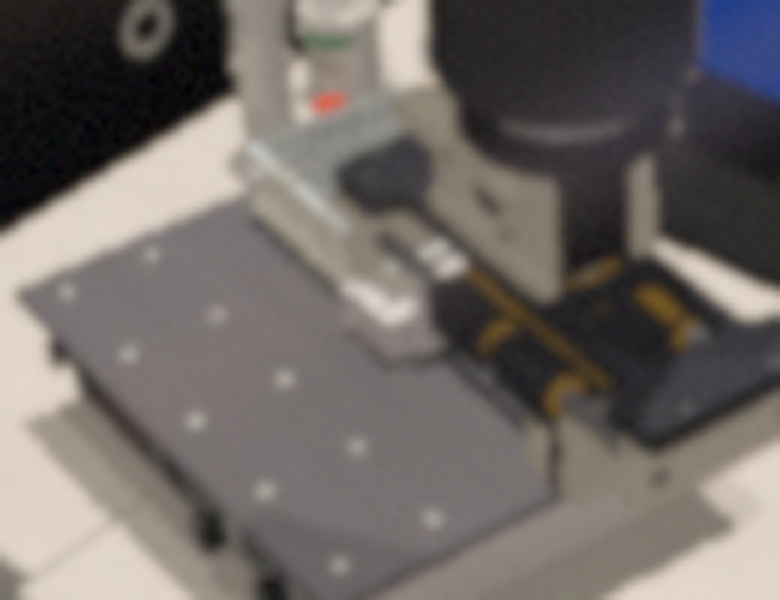

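Run:
```python
from fit import *
from st import w2s
t=capture("top")
z=lambda l:(np.array(l)+.5)/6+[159.5,179.5]
for nm,a,b in(("front",(430,350),(240,305)),("right",(538,190),(495,345)),("left",(222,295),(258,130))):
    a,b=z([a,b])
    for sg in(1,-1):
        g=gray_edges(t["image"],a,b,sg,half=2);l=line(t,g,.114)
        print(nm,sg,"ang",np.degrees(np.arctan2(l[1][1],l[1][0])).round(2),"shk",w2s(l[0]),l[2:],g[:,2].mean())
```

```text
front 1 ang 78.02 shk [0.0051 0.0604] (37, np.float32(0.0007155468)) 28.280722618103027
front -1 ang 77.57 shk [0.0111 0.0616] (40, np.float32(9.476315e-05)) 3.519756317138672
right 1 ang -15.12 shk [ 0.0477 -0.0099] (28, np.float32(0.0007375006)) 13.560200691223145
right -1 ang -15.53 shk [ 0.0597 -0.0176] (37, np.float32(0.0006600049)) 14.298416137695312
left 1 ang -10.23 shk [0.0397 0.1183] (40, np.float32(0.0001229524)) 4.142066955566406
left -1 ang -11.41 shk [0.0521 0.1139] (33, np.float32(0.00069103634)) 14.205533981323242
```

View pics/top11f.png

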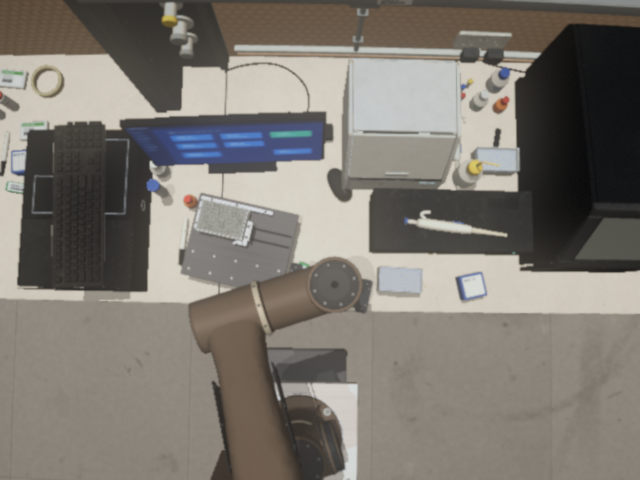

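```bash
python3 -c "
from plant import *
print(close_job())"
```

```text
the job is handed in; nothing more can be done
None
```

The plate is clamped in the corner of the stop bars, and I handed the job in after about 21.5 s of the 48 s.

- **Plate back:** I pushed its front side with the half-open fingertips. This squared it up and slid it to the rear bar until it stopped at about 15 N.
- **Jaw closed:** I then pushed the thumb plate to the left with the closed fingertips. The steady drag was about 5 N. It stopped hard, with no further movement at about 19 N. Then I backed off and up, clear of everything.

**Last checks:**
- **Rear bar:** In the final top picture the plate's front edge is at 78.0°, parallel to the shaker's axis. It stands at the same distance from the bar as before I closed the jaw, so the plate stayed flat.
- **Jaw and hook:** The jaw lies against the plate's right side, with the hook round its front corner.
- **Other things on the bench:** Those I could see (bottle, pen, tips, freezer box, back-left tube) look unmoved. The arm mostly hid the slide box in the final view, and the force readings after the moves near it showed no contact.

**Disagreements:**
- **Shaker position:** My estimate was about 4–5 mm too far back. Contact came at x = -5 mm instead of 0, so I relied on the force readings for the stops.
- **Side edges:** The final fits of the plate's left and right edges were off by up to 3.5°. The white bars and the jaw lie right beside those edges, so I did not use these fits.
- **Jaw travel:** I did not measure it directly. That it is closed rests on the hard stop and the pictures.

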